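# Square a foam-board panel into the bench cutter and hold it clamped

### The arm

A 6-joint arm with a two-finger parallel gripper is mounted at the origin on the work surface. World frame = base frame: x ahead of the robot, y to its left, z up, the work surface at z = 0. Lengths are in m, angles in degrees, forces in N, time in s.
With the tool pointing down it reaches from about 0.375 to 0.75 m from the base axis. Payload 9 kg.
Tool frame: the origin (TCP) lies where the fingers leave the gripper's body, on its centre line; the fingertips stand 73 mm ahead of it and the grasp point (between the pads) lies 54 mm ahead of it (robot.tip_reach is the distance from the TCP to the fingertips, in m); z points along the fingers, y is the direction in which the jaws open and shut (so a half turn about z gives the same grasp; the last joint's range is limited). The gripper opens to 85 mm and grips with 20 to 120 N. Pads are 22 mm wide; open, the fingers measure 114 mm over their backs; the gripper's body (76 mm by 85 mm) begins 54 mm behind the grasp point. The pads swing forward as they close: fully open they stand 13 mm farther back than shut.
Start: joints at [60.923, 5.964, 5.575, 89.605, 0, 77.527], TCP at [0.171, 0.575, 0.304] pointing down, gripper open.
Joint ranges: [-171.21, 171.21], [-48.23, 106.86], [-62.78, 66.21], [-105.2, 120.99], [-86.42, 89.51], [-180, 180]. Speed limits (degrees/s): [127.2, 127.2, 147.25, 180, 180, 180].

### API

Orientations are given as [roll, pitch, yaw] about the fixed x, y, z axes, in that order (R = Rz(yaw) Ry(pitch) Rx(roll)).
In Python, from plant import robot gives the robot as it stands. Calls block until the motion is done:
- robot.move_pose(position, orientation): joint-space move of the TCP to a pose.
- robot.line_to(position, vel=0.15, rotation=None, guard=None): straight line of the TCP; rotation=None keeps the orientation; vel is the mean speed in m/s. With guard (N) it stops when the force on the tool has changed by that much, and returns True; else False.
- robot.goto_joints(angles): joint-space move.
- robot.set_gripper(opening): finger opening in m; the grip force is fixed at half the most; returns when the fingers have stopped.
- robot.pause(seconds).
- robot.ik(position, orientation): joint angles nearest the present ones, or None.
- robot.observe(): the state.
- robot.grab_frame(name): name is "scene" or "top"; returns the picture (480x640x3 uint8, blue, green, red); there is no depth.
- robot.get_calibration(name): a dict with "vertical_fov" (degrees; the focal length in pixels is half the picture's height over the tangent of half this angle, whatever the lens; pixels are square), "cx", "cy" (the principal point, pixels), "rvec" (rotation vector, rad) and "tvec" (3), from world to camera coordinates, as OpenCV has them. Camera axes: x right, y down, z forward; pixel columns grow to the right and rows downward; lengths in m; the calibration is good to about 2 mm. A picture is of the moment at which its call begins. get_calibration takes no time and is no camera call.
A pose or a line that the arm cannot do raises robot.IKError and nothing moves.
- robot.job_done(): hands the job in, once; it reports no verdict.
The state is a dict: "time": time; "q": joint angles; "qvel": joint speeds; "joint_torque": joint torques, N m; "tool_pos": TCP position; "tcp_rot": TCP orientation; "ft_force": force on the tool from outside, world axes, zero at the start; "torque": the same for the moment, N m; "gripper_width": finger opening in m.
Only numpy, scipy, OpenCV 4.12 (cv2) and the standard library are available. Lean on these libraries where they do the work, as an engineer would, in place of code of your own. Each camera call takes 0.05 s, during which the arm holds its last target. There are 200 camera calls.

### The job

Get the yellow foam-board panel ready to cut: without picking it up, push it flat along the bed of the bench cutter until its far edge lies flush against the squaring fence and its right edge flush against the strip stop. Then press the sprung clamp bar down onto the panel with the fingertips and keep pressing: finish while holding it firmly clamped. Leave the stop as it is set and disturb nothing else on the table.

Things in the scene. Friction and masses are not known exactly. Their poses are not given: they have to be found in the camera images.
- cutter: Bench cutter, fixed to the table: white bed 380 x 420 mm, 18 mm thick, its top 18 mm above the table. Origin: centre of the bed's underside, at table height. Its x runs away from the robot along the clamp bar, y to the left, z up. Its yaw in the room varies a little. All positions below called 'cutter frame' are in these axes. Clamp bar along x at y = -120 mm, carried by guide posts at x = -172 and +172 mm that reach 59 mm above the bed.
- fence_face (a point): Point on the bed at the foot of the squaring fence's face (cutter frame 100, 0, 18 mm), axes as the cutter. The fence is a low dark steel strip across the far part of the bed, 8 mm high and 15 mm thick, from y = -140 to +160 mm, that looks towards the robot; the panel's far edge belongs against it, so that edge comes to x = 100 mm.
- stop_face (a point): Point on the bed at the foot of the strip stop's face, half-way along it, axes as the cutter. The stop is a dark steel bar 190 mm long (along x, from -95 to +95 mm) and 14 mm high, at the right of the clamp bar with two black locking knobs; its face looks left (+y) and lies between y = -147 and -172 mm in the cutter frame, as it was set and locked. It withstands about 80 N. The panel's right edge belongs against it.
- panel_center (a point): Middle (half-way up) of the loose yellow foam-board panel with white edges, 140 mm along its own x, 160 mm along its y, 10 mm thick, about 40 g. It lies flat on the bed, so this point is 5 mm above the bed. Its x points roughly away from the robot, turned up to 0.3 rad from the cutter's x; its far edge is at its x = +70 mm, its right edge at its y = -80 mm. It starts left of and nearer than its final place.
- panel_corner (a point): Far right corner of the panel (its x = +70, y = -80 mm), half-way up, axes as the panel.
- bar_grip (a point): Centre of the top of the black rubber grip strip (160 mm along x, 24 mm wide) on the clamp bar: where to press down. With the bar up it is 45 mm above the bed (63 mm above the table). The red-knobbed black cutting head is parked on the bar's far end, its middle 132 mm beyond this point and 34 mm higher at the top of its knob. The bar is 36 mm wide.
- clamp_bar (a joint): Travel of the clamp bar in m: 0 = up (its underside 20 mm above the bed, so the panel slides under it), positive = pressed straight down, both ends together. It meets the panel at 0.010 and stops at 0.0115. A spring pushes it up again: about 4 N at the top, 6 N at the panel; to clamp the panel press with some 10 to 20 N in all, lasting once the arm has come to rest.
- glue_stick: Bystander: orange glue stick standing on the near left corner of the bed, 28 mm thick, 95 mm tall. Origin under it.
- tape_roll: Bystander: roll of amber tape lying flat on the table, 90 mm across, 48 mm high. Origin under its centre.
- paper_cup: Bystander: upturned paper cup with blue and white stripes, 94 mm across at the foot, 118 mm tall. Origin under its centre.
- glue_jar: Bystander: jar with a red cap, 64 mm across, 85 mm tall. Origin under its centre.
- marker_red: Bystander: red-capped black marker lying on the bed behind the fence, 138 mm long, 14 mm thick. Origin under its middle.
- marker_green: Bystander: green-capped black marker lying on the table to the right, 138 mm long, 14 mm thick. Origin under its middle.
- marker_blue: Bystander: blue-capped black marker lying on the table to the left, 138 mm long, 14 mm thick. Origin under its middle.
Things that resemble listed ones, but are neither listed nor needed, are in the scene too. Of the things shaped like the part that bears panel_center, the yellow one is meant.

How it is judged (in metres and radians):
On the way:
1. the panel lies flush against fence and stop while the clamp bar is still up (x of panel_corner in the frame of fence_face between -0.003 and 0.003 m and y of panel_corner in the frame of stop_face between -0.003 and 0.003 m and angle between the x axis of panel_center and the x axis of fence_face, either way round below 0.025 rad and angle between panel_center's own z axis and vertical below 0.05 rad and value of joint clamp_bar below 0.004 m), for 0.2 s.
At the end, for the whole second after the job is handed in: Panel flat, at rest, within 3 mm of fence and strip stop (at its far right corner) and square to within 0.025 rad; the fingers press the clamp bar with over 4 N and the bar, more than 8 mm down, presses the panel with over 1.5 N, held to the end (x of panel_corner in the frame of fence_face between -0.003 and 0.003 m and y of panel_corner in the frame of stop_face between -0.003 and 0.003 m and angle between the x axis of panel_center and the x axis of fence_face, either way round below 0.025 rad and angle between panel_center's own z axis and vertical below 0.05 rad and value of joint clamp_bar above 0.008 m and contact force between clamp_bar and panel above 1.5 N and contact force between the fingers and clamp_bar above 4 N and linear speed of panel below 0.01 m/s); the arm keeps its last pose, push and grip.
It fails at once if the panel is lifted more than 12 mm off the bed or tipped (height (world z) of panel_center above 0.035 m or angle between panel_center's own z axis and vertical above 0.2 rad).
It fails at once if the strip stop is shifted more than 4 mm from its setting (distance of stop_face from where it was at the start of the episode above 0.004 m).
It fails at once if a bystander (marker, glue stick, tape, cup or jar) is moved more than 20 mm (distance of any of marker_red, marker_green, marker_blue, glue_stick, tape_roll, paper_cup, glue_jar from where it was at the start of the episode above 0.02 m).
It also fails if it takes over 64 s, if anything falls off the work surface, if the arm or the gripper's body presses on something with over 40 N, if the wrist force passes 120 N, or if a joint passes its speed limit or range.

## Working session

There is one attempt and no reset: what is moved stays moved. The work goes in short steps, each a Python script; the robot and the scene stay as the last script left them, time stands still between calls to the robot, and variables do not carry over. Pictures are saved under pics/ and viewed, about 8 in all and at most 12, crops included, and the job is handed in when it is done.

```bash
ls; mkdir -p pics; python3 - <<'E'
from plant import robot
import cv2,pprint
for n in("top","scene"):
    cv2.imwrite(f"pics/{n}0.png",robot.grab_frame(n)); print(robot.get_calibration(n))
pprint.pprint(robot.observe()); print(robot.tip_reach)
E
```

```text
pics
{'vertical_fov': 55.242948071088094, 'cx': 315.1499498339706, 'cy': 246.10695873682948, 'rvec': array([ 2.15059273, -2.12894551,  0.19374501]), 'tvec': array([0.02892652, 0.50610497, 1.07964661])}
{'vertical_fov': 45.12118149236181, 'cx': 310.9743418812347, 'cy': 230.54940357850796, 'rvec': array([ 1.29121873,  2.31199222, -0.86135873]), 'tvec': array([ 0.22754378, -0.30417   ,  1.66644427])}
{'ft_force': array([0.4383257 , 0.07066072, 0.57373438]),
 'gripper_width': 0.08533556113633035,
 'joint_torque': array([ 6.85587336e-03, -5.58208895e+01,  5.04718745e+01,  1.32049236e-02,
       -2.92070363e-04, -2.62717941e-05]),
 'q': array([6.09225704e+01, 5.99514009e+00, 5.53212736e+00, 8.96067528e+01,
       6.20092600e-04, 7.75281569e+01]),
 'qvel': array([-0.02175519, -0.14385743,  0.2339716 ,  0.02764451, -0.00191378,
       -0.02555129]),
 'tcp_rot': array([-1.79932015e+02, -1.56720045e-02,  1.63394404e+02]),
 'time': 0.1,
 'tool_pos': array([0.17133209, 0.57478524, 0.30320651]),
 'torque': array([-0.04392601,  0.05066822, -0.00207564])}
0.0726
```

View pics/top0.png

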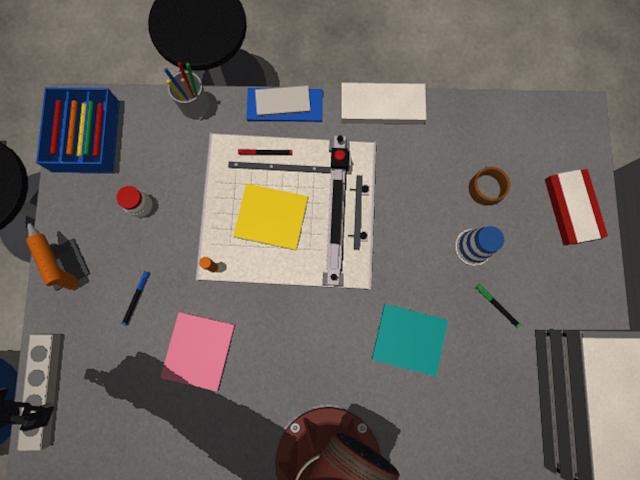

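View pics/scene0.png

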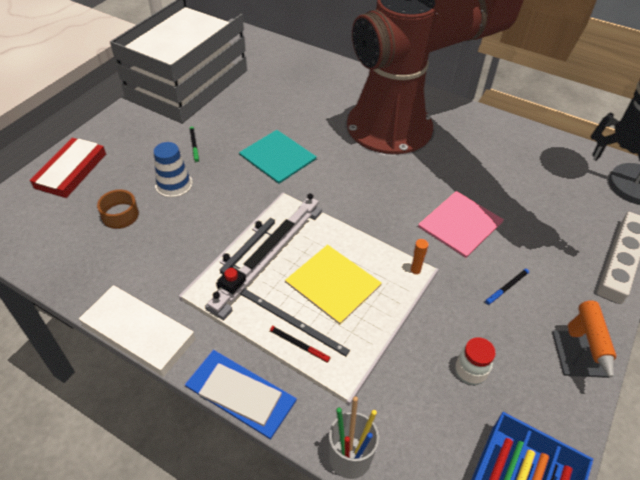

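The top view shows the bed with corners near (210,134), (376,143), (372,289) and (197,280). The yellow panel spans about (234–308, 184–249), the fence runs along row ~165, the bar is at column ~337, and the stop is at columns ~355–362, rows 176–249. The glue stick is at (207,265). The scene view agrees, so I'll measure next.

```bash
cat > h.py <<'E'
import numpy as np, cv2
from plant import robot
def cal(n):
    c=robot.get_calibration(n); f=240/np.tan(np.radians(c["vertical_fov"])/2)
    K=np.array([[f,0,c["cx"]],[0,f,c["cy"]],[0,0,1]]); R=cv2.Rodrigues(c["rvec"])[0]
    return K,R,c["tvec"]
def cast(n,px,z):
    K,R,t=cal(n); px=np.atleast_2d(np.array(px,float)); C=-R.T@t
    d=(R.T@np.linalg.inv(K)@np.c_[px,np.ones(len(px))].T).T
    return (C+d*((z-C[2])/d[:,2])[:,None])
def proj(n,P):
    K,R,t=cal(n); return cv2.projectPoints(np.array(P,float),R,t,K,None)[0].reshape(-1,2)
def yellow(img):
    h=cv2.cvtColor(img,cv2.COLOR_BGR2HSV); return cv2.inRange(h,(22,120,90),(34,255,255))
def big(m):
    return max(cv2.findContours(m,cv2.RETR_EXTERNAL,cv2.CHAIN_APPROX_NONE)[0],key=cv2.contourArea)
def quad(c):  # corners via fitted lines to the four sides of contour
    b=cv2.approxPolyDP(cv2.convexHull(c),0.04*cv2.arcLength(c,True),True).reshape(-1,2).astype(float)
    p=c.reshape(-1,2).astype(float); L=[]
    for i in range(len(b)):
        a,e=b[i],b[(i+1)%len(b)]; u=(e-a)/np.linalg.norm(e-a); s=(p-a)@u; d=(p-a)@[-u[1],u[0]]
        q=p[(abs(d)<3)&(s>4)&(s<np.linalg.norm(e-a)-4)]
        vx,vy,x,y=cv2.fitLine(q.astype(np.float32),cv2.DIST_HUBER,0,.01,.01).ravel(); L.append(np.cross([x,y,1],[x+vx,y+vy,1]))
    o=[np.cross(L[i-1],L[i]) for i in range(len(L))]
    return np.array([v[:2]/v[2] for v in o])
E
python3 - <<'E'
from h import *
np.set_printoptions(precision=4,suppress=True)
for n in("top","scene"):
    im=cv2.imread(f"pics/{n}0.png"); y=quad(big(yellow(im))); P=cast(n,y,.028)
    print(n,y.round(1).tolist(),"\n",P,P.mean(0),np.linalg.norm(P-np.roll(P,-1,0),axis=1))
im=cv2.imread("pics/top0.png")
cor=[(210,134),(376,143),(372,289),(197,280)]
P=cast("top",cor,.018); print(P,P.mean(0),np.linalg.norm(P-np.roll(P,-1,0),axis=1))
cv2.imwrite("pics/crop1.png",cv2.resize(im[120:300,185:390],None,fx=3.4,fy=3.3,interpolation=cv2.INTER_CUBIC))
E
```

```text
top [[246.3, 183.6], [307.1, 196.3], [295.6, 249.0], [233.1, 235.8]] 
 [[0.6666 0.2096 0.028 ]
 [0.6354 0.0553 0.028 ]
 [0.5004 0.0822 0.028 ]
 [0.5318 0.2378 0.028 ]] [0.5835 0.1462 0.028 ] [0.1574 0.1376 0.1587 0.1378]
scene [[327.1, 244.9], [381.0, 282.8], [339.5, 322.3], [285.0, 280.0]] 
 [[0.505  0.0845 0.028 ]
 [0.5356 0.2388 0.028 ]
 [0.6713 0.2112 0.028 ]
 [0.6401 0.0568 0.028 ]] [0.588  0.1478 0.028 ] [0.1573 0.1384 0.1576 0.1378]
[[ 0.8023  0.3097  0.018 ]
 [ 0.784  -0.1223  0.018 ]
 [ 0.4042 -0.1074  0.018 ]
 [ 0.4221  0.3237  0.018 ]] [0.6031 0.1009 0.018 ] [0.4323 0.38   0.4314 0.3805]
```

View pics/crop1.png

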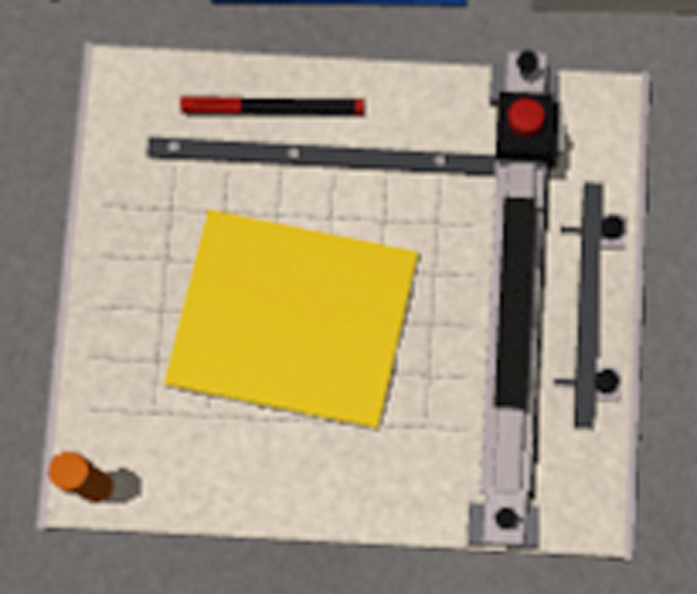

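```bash
python3 - <<'E'
from h import *
np.set_printoptions(precision=4,suppress=True)
im=cv2.imread("pics/top0.png"); g=cv2.GaussianBlur(cv2.cvtColor(im,cv2.COLOR_BGR2GRAY),(3,3),0).astype(float)
def edge(v): # subpixel 50% crossing dark->light along v
    m=(v.min()+v.max())/2; i=int(np.argmin(v))
    while v[i]<m: i+=1
    return i-1+(m-v[i-1])/(v[i]-v[i-1])
# fence near edge: scan down
F=np.array([(c,160+edge(g[160+round((c-230)*.04):180,c])+round((c-230)*.04)) for c in range(236,322)])
S=np.array([(365-edge(g[r,350:366][::-1]),r) for r in range(182,243) if not(184<=r<=194 or 230<=r<=240)])
B=[] # bed outer edges via white mask lines
def fit(p):
    vx,vy,x,y=cv2.fitLine(p.astype(np.float32),cv2.DIST_HUBER,0,.01,.01).ravel(); r=(p-[x,y])@[-vy,vx]; return np.array([[x-40*vx,y-40*vy],[x+40*vx,y+40*vy]]),r.std()
(f,rf),(s,rs)=fit(F),fit(S); print(f,rf,s,rs)
pf=cast("top",f,.018); ps=cast("top",s,.018); print(pf,ps)
d=pf[0]-pf[1]; d*=np.sign(d[1]); e=ps[0]-ps[1]; e*=np.sign(e[0])
yawf=np.degrees(np.arctan2(-d[0],d[1])); yaws=np.degrees(np.arctan2(e[1],e[0])); print("yaw",yawf,yaws)
y=np.radians((yawf+yaws)/2); X=np.array([np.cos(y),np.sin(y)]);Y=np.array([-X[1],X[0]])
print("fence along X",pf[:,:2]@X,"stop along Y",ps[:,:2]@Y)
cor=cast("top",[(212,133.5),(374.5,143),(371,288),(199,280)],.018)[:,:2]
print("bed",cor@X,cor@Y)
b=cast("top",[(185+498/3.4,120+408/3.3),(185+532/3.4,120+408/3.3),(185+505/3.4,120+198/3.3),(185+535/3.4,120+198/3.3)],.063)[:,:2]
print("grip",b@X,b@Y,b.mean(0))
gs=cast("top",[(185+68/3.4,120+470/3.3)],.113)[:,:2]; print("glue",gs@X,gs@Y)
Q=cast("top",quad(big(yellow(im))),.028)[:,:2];print("panel",Q@X,Q@Y)
E
```

```text
[[233.959  167.818 ]
 [313.841  172.1622]] 0.09447511084116966 [[353.0573 249.0702]
 [356.1439 169.1298]] 0.08445296572466375
[[0.7114 0.2441 0.018 ]
 [0.7026 0.0388 0.018 ]] [[ 0.5035 -0.0611  0.018 ]
 [ 0.7122 -0.0701  0.018 ]]
yaw -2.4640695636860035 -2.460970178607815
fence along X [0.7003 0.7003] stop along Y [-0.0394 -0.0394]
bed [0.7899 0.7883 0.4108 0.408 ] [ 0.3388 -0.0846 -0.0874  0.3366]
grip [0.5085 0.5098 0.6676 0.6689] [ 0.017  -0.007   0.0192 -0.0025] [ 0.5884 -0.0186]
glue [0.4408] [0.3037]
panel [0.657  0.6324 0.4964 0.521 ] [0.238  0.0826 0.1036 0.2604]
```

```bash
cat >> h.py <<'E'
yw=-2.4625; _y=np.radians(yw); X=np.array([np.cos(_y),np.sin(_y)]); Y=np.array([-X[1],X[0]])
def W(x,y,z): return np.r_[x*X+y*Y,z]
def S():
    o=robot.observe(); p=o["tool_pos"]; f=o["ft_force"]
    print("t%.2f X%.4f Y%.4f z%.4f yaw%.1f"%(o["time"],p[:2]@X,p[:2]@Y,p[2],o["tcp_rot"][2]),"F XYZ",np.round([f[:2]@X,f[:2]@Y,f[2]],2),"w%.4f"%o["gripper_width"],flush=True); return o
def snap(n="top",name=None):
    im=robot.grab_frame(n); 
    if name: cv2.imwrite("pics/"+name,im)
    return im
E
python3 - <<'E'
from h import *
for a in(yw,yw+180): print(a,robot.ik(W(.455,.171,.15),[180,0,a]),robot.ik(W(.62,.2,.15),[180,0,a-90]),robot.ik(W(.59,.006,.15),[180,0,a-90]))
robot.set_gripper(.06); S()
robot.move_pose(W(.450,.171,.20),[180,0,yw+180]); S()
robot.line_to(W(.450,.171,.105),vel=.1)
print(robot.line_to(W(.450,.171,.072),vel=.02,guard=4)); o=S()
robot.line_to(W(.450,.171,o["tool_pos"][2]+.004),vel=.05); S(); snap("scene","s1.png")
E
```

```text
-2.4625 [   2.67127256  -12.61715796  -28.39114912   74.22600884    0.
 -174.86622744] [  3.94134517  16.41523744   1.23253465  74.81729721   0.
 -83.59615483] [ -14.56830778    5.92343097  -10.52148427   73.55508476    0.
 -102.10580778]
177.5375 [  2.67127256 -12.61715796 -28.39114912  74.22600884   0.
   5.13377256] [ 3.94134517 16.41523744  1.23253465 74.81729721  0.         96.40384517] [-14.56830778   5.92343097 -10.52148427  73.55508476   0.
  77.89419222]
t0.47 X0.1466 Y0.5818 z0.3039 yaw163.4 F XYZ [ 0.33 -1.39 -0.35] w0.0601
t2.36 X0.4500 Y0.1716 z0.2003 yaw177.6 F XYZ [ 0.   -0.19  0.22] w0.0600
True
t4.46 X0.4499 Y0.1710 z0.0856 yaw177.5 F XYZ [-2.16 -1.04  6.06] w0.0599
t4.71 X0.4502 Y0.1710 z0.0897 yaw177.5 F XYZ [ 0.41 -0.02  0.35] w0.0598
```

View pics/s1.png

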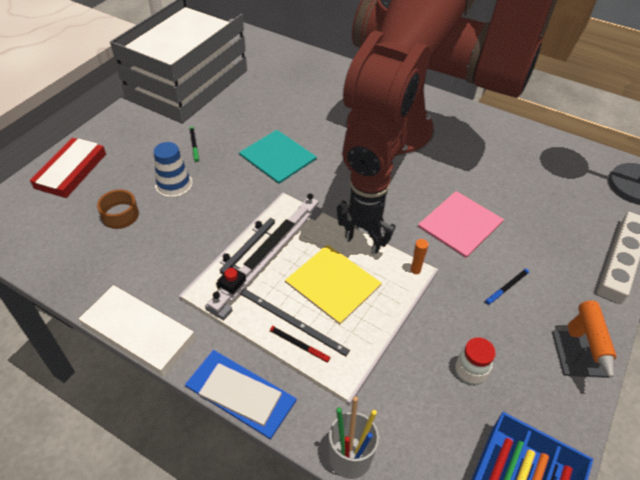

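The fingertips (touchdown z 0.0856) are just short of the panel's near edge and clear of the glue stick. Now I'll push to the fence.

```bash
python3 - <<'E'
from h import *
np.set_printoptions(precision=4,suppress=True)
robot.line_to(W(.53,.171,.0895),vel=.05); S()
print(robot.line_to(W(.565,.171,.0895),vel=.02,guard=4)); S()
robot.line_to(W(.51,.171,.0895),vel=.1)
robot.line_to(W(.51,.171,.17),vel=.15)
robot.move_pose(W(.58,.27,.17),[180,0,yw+90]);S()
im=snap("top","t2.png"); Q=cast("top",quad(big(yellow(im))),.028)[:,:2];print("panel",Q@X,Q@Y)
E
```

```text
t6.51 X0.5299 Y0.1711 z0.0896 yaw177.5 F XYZ [ 0.21 -0.02  0.36] w0.0600
True
t7.53 X0.5491 Y0.1710 z0.0889 yaw177.5 F XYZ [ 0.35 -0.77  0.36] w0.0600
t10.27 X0.5798 Y0.2698 z0.1695 yaw87.6 F XYZ [ 0.34 -0.35 -0.22] w0.0599
panel [0.7007 0.7001 0.5612 0.561 ] [0.2613 0.1034 0.1053 0.2609]
```

View pics/t2.png

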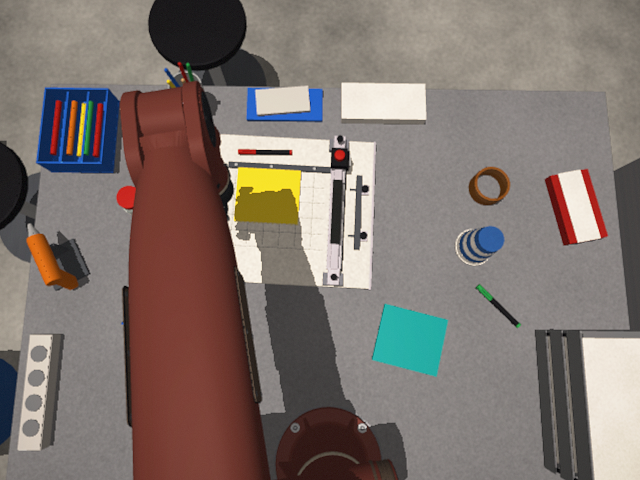

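The panel is flush with the fence: its far edge reads 0.700 against the fence at 0.7003. Next I'll push right to the stop.

```bash
python3 - <<'E'
from h import *
np.set_printoptions(precision=4,suppress=True)
robot.line_to(W(.625,.305,.17),vel=.15)
robot.line_to(W(.625,.305,.0895),vel=.1); S()
robot.line_to(W(.625,.160,.0895),vel=.05); S()
print(robot.line_to(W(.625,.118,.0895),vel=.02,guard=4)); S()
robot.line_to(W(.625,.17,.0895),vel=.1)
robot.line_to(W(.625,.17,.17),vel=.15)
# touch-up toward the fence, in line with panel centre as far as the bar allows
robot.move_pose(W(.50,.09,.17),[180,0,yw+180])
robot.line_to(W(.50,.09,.0895),vel=.1); S()
robot.line_to(W(.535,.09,.0895),vel=.05)
print(robot.line_to(W(.565,.09,.0895),vel=.02,guard=4)); S()
robot.line_to(W(.50,.09,.0895),vel=.1)
robot.line_to(W(.50,.09,.17),vel=.15)
robot.move_pose(W(.55,.25,.22),[180,0,yw+90]);S()
im=snap("top","t3.png"); snap("scene","s3.png")
cv2.imwrite("pics/c3.png",cv2.resize(im[120:300,185:390],None,fx=3.4,fy=3.3,interpolation=cv2.INTER_CUBIC))
E
```

```text
t11.81 X0.6255 Y0.3052 z0.0904 yaw87.5 F XYZ [-0.56  1.57  0.35] w0.0601
t14.86 X0.6250 Y0.1600 z0.0895 yaw87.5 F XYZ [0.09 0.83 1.14] w0.0603
True
t16.19 X0.6248 Y0.1324 z0.0892 yaw87.5 F XYZ [1.04 2.38 1.09] w0.0601
t19.88 X0.5005 Y0.0900 z0.0902 yaw177.5 F XYZ [ 0.65 -0.2   1.06] w0.0601
True
t21.56 X0.5490 Y0.0900 z0.0889 yaw177.5 F XYZ [ 0.21 -0.26  0.07] w0.0595
t24.51 X0.5498 Y0.2497 z0.2195 yaw87.6 F XYZ [ 0.04  0.8  -0.64] w0.0599
```

View pics/c3.png

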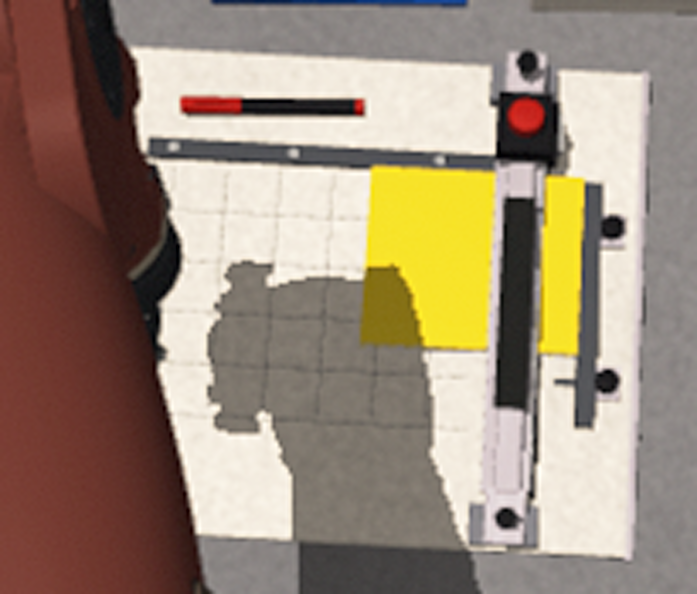

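Both edges look flush: the yellow runs up to the fence at crop row ~168 and to the stop at column ~582. I'll check this numerically.

```bash
python3 - <<'E'
from h import *
np.set_printoptions(precision=4,suppress=True)
im=cv2.imread("pics/t3.png"); c=big(yellow(im)); p=c.reshape(-1,2)
L=cast("top",p[p[:,0]<p[:,0].min()+5],.028)[:,:2]
def ang(q,d): 
    q=cast("top",q,.028)[:,:2]; q=np.c_[q@X,q@Y]; 
    k=np.polyfit(q[:,d],q[:,1-d],1); return k[0],q[:,1-d].mean()
a,b=p.min(0),p.max(0); print(a,b)
q=np.array([min(p[p[:,1]==r].tolist()) for r in range(a[1]+4,b[1]-6)]); print("left slope, Y",ang(q,0))
q=np.array([max(p[p[:,0]==x].tolist(),key=lambda v:v[1]) for x in range(a[0]+4,b[0]-4)]); print("near slope, X",ang(q,1))
q=np.array([min(p[p[:,0]==x].tolist(),key=lambda v:v[1]) for x in range(a[0]+4,b[0]-4)]); print("far slope, X",ang(q,1))
# right piece gap to the stop
m=yellow(im); r=m[175:222,346:362]; print("last yellow col",[346+np.flatnonzero(v).max() for v in r if v.any()][::6])
E
```

```text
[291 170] [330 225]
left slope, Y (np.float64(-0.004839280381535253), np.float64(0.11874448661685459))
near slope, X (np.float64(0.008149948101323787), np.float64(0.5604440803822797))
far slope, X (np.float64(-0.006601878294412906), np.float64(0.7005995940376082))
last yellow col [np.int64(356), np.int64(356), np.int64(356), np.int64(355), np.int64(355), np.int64(355), np.int64(355), np.int64(355)]
```

Flush and square: the left edge is at 0.119–0.120 against 0.1206 expected, with slopes under 0.01. Now I'll clamp.

```bash
python3 - <<'E'
from h import *
robot.set_gripper(0)
gx,gy=.590,.007
robot.move_pose(W(gx,gy,.22),[180,0,yw+90]); robot.line_to(W(gx,gy,.145),vel=.1); robot.pause(.3); S()
print(robot.line_to(W(gx,gy,.128),vel=.01,guard=3)); S()
z=robot.observe()["tool_pos"][2]
for i in range(24):
    z-=.001; robot.line_to(W(gx,gy,z),vel=.01); robot.pause(.15); o=S()
    if o["ft_force"][2]>13: break
robot.pause(.5); S(); snap("scene","s4.png")
cv2.imwrite("pics/c4.png",cv2.resize(cv2.imread("pics/s4.png")[150:380,150:450],None,fx=2.5,fy=2.5))
E
```

```text
t27.38 X0.5902 Y0.0069 z0.1455 yaw87.5 F XYZ [ 0.62 -0.45  0.08] w0.0004
True
t28.40 X0.5899 Y0.0070 z0.1349 yaw87.5 F XYZ [1.11 0.46 4.38] w0.0002
t28.80 X0.5901 Y0.0070 z0.1340 yaw87.5 F XYZ [-0.11 -0.12  3.18] w0.0001
t29.20 X0.5901 Y0.0070 z0.1330 yaw87.5 F XYZ [ 0.15 -0.93  4.17] w-0.0004
t29.60 X0.5900 Y0.0070 z0.1320 yaw87.5 F XYZ [0.78 0.18 4.22] w0.0001
t30.00 X0.5901 Y0.0070 z0.1310 yaw87.5 F XYZ [ 0.55 -0.61  5.45] w0.0003
t30.40 X0.5900 Y0.0070 z0.1300 yaw87.5 F XYZ [ 0.41 -0.12  5.3 ] w-0.0001
t30.80 X0.5901 Y0.0070 z0.1291 yaw87.5 F XYZ [ 0.43 -0.15  5.64] w-0.0001
t31.20 X0.5901 Y0.0070 z0.1281 yaw87.5 F XYZ [0.01 0.03 5.74] w0.0002
t31.60 X0.5900 Y0.0070 z0.1271 yaw87.5 F XYZ [ 0.13 -0.11  5.34] w0.0000
t32.00 X0.5901 Y0.0070 z0.1262 yaw87.5 F XYZ [-0.05 -0.36  5.64] w0.0000
t32.40 X0.5901 Y0.0070 z0.1256 yaw87.5 F XYZ [-1.66  0.91 10.66] w-0.0002
t32.80 X0.5901 Y0.0070 z0.1256 yaw87.5 F XYZ [-6.22  0.11 18.  ] w-0.0000
t33.30 X0.5901 Y0.0070 z0.1256 yaw87.5 F XYZ [-5.78  0.78 18.76] w0.0002
```

View pics/c4.png

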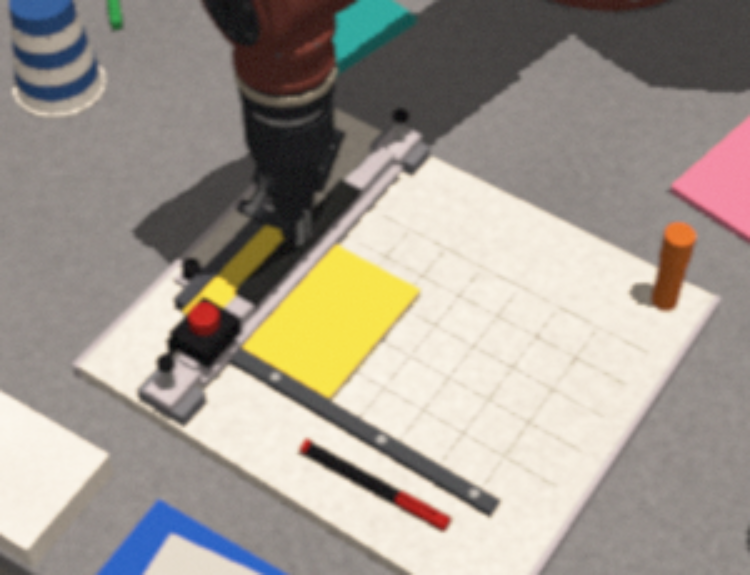

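Bar down 10 mm at about 19 N. The panel still sits against the fence in this view. I'll check that the force is steady and the panel edges haven't moved, then hand in.

```bash
python3 - <<'E'
from h import *
robot.pause(1); o=S()
a=quad(big(yellow(cv2.imread("pics/s3.png")))); im=snap("scene","s5.png"); b=quad(big(yellow(im))); print(a.round(1).tolist(),b.round(1).tolist())
if 9<o["ft_force"][2]<24 and a.shape==b.shape and abs(a-b).max()<1.5: robot.job_done(); print("handed in")
E
```

```text
t34.35 X0.5901 Y0.0070 z0.1256 yaw87.5 F XYZ [-6.3   0.54 17.55] w0.0004
[[281.9, 247.3], [317.1, 265.4], [281.2, 308.9], [244.7, 287.6]] [[283.6, 247.9], [317.0, 266.0], [281.1, 308.9], [246.2, 288.7]]
```

The two free panel corners moved by 0.6 px or less. The two corners that shifted about 1.8 px are only where the lowered bar cuts off the visible yellow, so that's occlusion rather than movement. I'm handing in.

```bash
python3 -c "
from h import *
S(); robot.job_done(); S()"
```

```text
t34.40 X0.5901 Y0.0070 z0.1256 yaw87.5 F XYZ [-5.93  1.21 17.95] w0.0002
the job is handed in; nothing more can be done
the job is handed in; nothing more can be done
```

The panel is pushed flush against the fence and the strip stop and held clamped. I handed the job in at 34.4 s with the fingers still pressing; it gave no verdict.

I pushed the panel flat with two open fingertips, first to the fence and then to the stop, followed by a light touch-up towards the fence. Each of those pushes ended on a 4 N contact limit. I then closed the gripper and pressed the bar's grip strip down.

**Last checks**
- **Fence:** the far edge measured 0.7006 m against the fence at 0.7003 m.
- **Stop:** the left edge measured about 0.119–0.120 m against 0.1206 m expected. The yellow reaches the stop face along the panel's whole edge.
- **Squareness:** the edge slopes were under 0.01 rad.
- **Clamp:** the bar is about 10 mm down. The fingers press with a steady 18 N or so, with the spring taking about 6 N of that and the rest on the panel.

**Where checks disagreed**
- **Cameras:** the two cameras differed by about 4 mm in absolute position, so I relied on top-view differences and contact.
- **Before/after clamping:** my automatic check failed its 1.5 px limit, with two corners off by up to 1.8 px. Those are where the lowered bar covers the yellow. The two free corners moved 0.6 px or less, so I judged the panel unmoved and handed in.
- **Side force:** a sideways force of about 6 N remains along the bar.

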